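Level the castor wheels and shut the parts drawer

ROBOT

A 6-joint arm with a two-finger parallel gripper is mounted at the origin on the work surface. World frame = base frame: x ahead of the robot, y to its left, z up, the work surface at z = 0. Lengths are in m, angles in rad, forces in N, time in s.
With the tool pointing down it reaches from about 0.35 to 0.85 m from the base axis. Payload 8.1 kg.
Tool frame: the origin (TCP) lies on the mounting face of the last link; the fingertips stand 173 mm ahead of it and the grasp point (between the pads) lies 155 mm ahead of it; z points along the fingers, y is the line along which they close (so a half turn about z gives the same grasp; the last joint's range is limited). The gripper opens to 85 mm and grips with 20 to 120 N. Pads are 22 mm wide; open, the fingers measure 114 mm over their backs; the gripper's body (76 mm by 85 mm) begins 54 mm behind the grasp point. The pads swing forward as they close: fully open they stand 13 mm farther back than shut.
Start: joints at [1.218, 0.13, 1.488, -0, 1.523, -0.085], TCP at [0.159, 0.579, 0.405] pointing down, gripper open.
Joint ranges: [-2.96, 2.96], [-0.89, 2.26], [0.02, 2.5], [-1.34, 4.48], [0, 2.73], [-2.66, 2.66]. Speed limits (rad/s): [2.39, 2.39, 2.79, 3.14, 3.14, 3.14].

INTERFACE

Orientations are given as a unit quaternion [w, x, y, z].
In Python, from plant import arm, eyes gives the robot as it stands.
- The arm moves only by the tool play_rows, never from a script. Its argument "commands" is text: rows parted by semicolons, each of 4 numbers parted by spaces: the shift along the tool's x, y, z in cm, then the turn about the tool's z in degrees. In form: x y z twist; .... A call has 1 to 20 rows; each row shifts and turns the commanded pose from where the row before left it, along the tool's axes as they then stand; what a row does not reach is not made up. A row lasts 1/10 s, in which the tool goes at most 50 mm and 8.59 degrees, less where a joint would pass 70% of its speed; a pose out of reach is approached as far as the arm can. A call is refused whole if a number of a shift passes 5 or a number of a turn 8.59, either way. A call with a gripper value outside its range is refused whole. "fingers" is the finger opening in cm, from 0 to 8.54, set as the call begins (left out, the last holds). The fingers move at their own pace and stop on an object; the grip force is fixed at half the most. Time passes only in rows, so rows that do not move let the fingers close. It gives the time, the measured TCP pose, the force, the opening and the grip force at its end, in the units of the state.
- arm.get_state(): the state, without advancing time (a new reading comes with each control period).
- eyes.grab_frame(name): name is "side" or "top" or "wrist"; returns a dict with "image" (480x640x3 uint8, red, green, blue), "intrinsics" (3x3 intrinsics, pixels), "camera_from_world" (4x4, takes a point from world to camera coordinates). Camera axes: x right, y up, looking along -z (the intrinsics and any distortion apply to the point x, -y, -z); pixel columns grow to the right and rows downward; lengths in m; the calibration is good to about 2 mm. A picture is of the moment at which its call begins. There is no depth.
- arm.close_job(): hands the job in; it is judged then, once.
The state is a dict: "time": time; "qpos": joint angles; "joint_velocities": joint speeds; "joint_torque": joint torques, N m; "tcp_pos": TCP position; "tool_rot": TCP orientation; "force": force on the tool from outside, world axes, zero at the start; "torque": the same for the moment, N m; "width": finger opening in m; "finger_force": force on a finger pad.
Only numpy, scipy, OpenCV 4.12 (cv2) and the standard library are available. Lean on these libraries where they do the work, as an engineer would, in place of code of your own. Each camera call takes 0.05 s, during which the arm holds its last target. There are 200 camera calls.

TASK

The castor wheels are heaped in the middle of the open drawer, so it cannot shut. Spread all five out flat in one even layer over the whole drawer floor, one out in each corner and one in the middle, with at least a finger's width (15 mm) between any two; then slide the drawer gently home until its catch seats, so that the wheels stay spread. Leave the bottle, the can and the screwdriver where they are.

Things in the scene. Friction and masses are not known exactly. Their poses are not given: they have to be found in the camera images.
- cabinet: low blue steel cabinet (black top mat) fixed to the bench, open to the front, one drawer. Shell 270 mm deep, 372 wide, 80 high; underside of roof 68 mm above the bench. Origin at bench level, midway across, 125 mm in front of the shell's front face (about under the middle of the pulled-out drawer); x points into the cabinet (the way the drawer closes), y along its width, z up.
- drawer_floor (a point): centre of the drawer's inner floor, on the floor's surface, 22 mm above the bench; moves with the drawer. Axes as the cabinet's. Inside 220 mm along x, 300 mm along y; side and back walls 8 mm thick, their tops 32 mm above this floor (54 mm above the bench).
- drawer_front (a point): top middle of the outer face of the drawer's flat grey front panel (no projecting handle), 80 mm above the bench; moves with the drawer. The panel is 372 mm wide, 12 mm thick, and spans 16 to 80 mm above the bench.
- drawer (a joint): how far the drawer has been pushed in, m: 0 = fully out, 0.25 = fully home, front panel against the shell. Starts nearly fully out. Slides with about 1.5 N of friction; a sprung ball catch must be overcome over the last 12 mm (about 6 N of push), and within about 3 mm of home it pulls the drawer the rest of the way and holds it there.
- wheel0_center (a point): red castor wheel with a grey metal hub: a solid cylinder 60 mm in diameter and 30 mm thick, about 130 g. This point is its middle (15 mm from either face); its z axis is the wheel's axis. Starts lying flat in the heap: bottom layer, on the drawer floor.
- wheel1_center (a point): red castor wheel with a grey metal hub: a solid cylinder 60 mm in diameter and 30 mm thick, about 130 g. This point is its middle (15 mm from either face); its z axis is the wheel's axis. Starts lying flat in the heap: bottom layer, on the drawer floor.
- wheel2_center (a point): red castor wheel with a grey metal hub: a solid cylinder 60 mm in diameter and 30 mm thick, about 130 g. This point is its middle (15 mm from either face); its z axis is the wheel's axis. Starts lying flat in the heap: bottom layer, on the drawer floor.
- wheel3_center (a point): red castor wheel with a grey metal hub: a solid cylinder 60 mm in diameter and 30 mm thick, about 130 g. This point is its middle (15 mm from either face); its z axis is the wheel's axis. Starts lying flat in the heap: bottom layer, on the drawer floor.
- wheel4_center (a point): red castor wheel with a grey metal hub: a solid cylinder 60 mm in diameter and 30 mm thick, about 130 g. This point is its middle (15 mm from either face); its z axis is the wheel's axis. Starts lying flat in the heap: top layer, lying on the bottom wheels; standing so high that it would strike the cabinet's roof if the drawer were pushed in.
- oil_bottle: bystander: amber bottle with red cap, 60 mm in diameter, 150 mm tall, standing on the bench; origin at the centre of its base
- screwdriver: bystander: blue-handled screwdriver 200 mm long lying on the bench along its x axis
- grease_can: bystander: yellow-labelled can, 72 mm in diameter, 100 mm tall, standing on the bench; origin at the centre of its base
There are look-alikes about, which are no part of the job. Leave any purple look-alike of the part that bears wheel0_center alone.

How it is judged:
By the outcome, as a careful person would: the job done as asked, in the order asked, and still so for the second after the job is handed in, with the robot touching nothing.
It also fails if it takes over 72 s, if anything falls off the work surface, if the arm or the gripper's body presses on something with over 40 N, if the wrist force passes 120 N, or if a joint passes its speed limit or range.

## Working session

There is one attempt and no reset: what is moved stays moved. The work goes in short steps, Python scripts to look and compute and a tool call to move; the robot and the scene stay as the last step left them, time stands still between calls to the robot, and variables do not carry over. Pictures are saved under pics/ and viewed, at most 10 in all, crops included, and the job is handed in when it is done.

Besides the shell and the picture viewer there is one more tool, called after ">>>" as a command line: name --argument value ..., lists and objects as JSON in quotes. play_rows: Moves the arm, as the interface text tells. Its arguments: {"type":"object","properties":{"commands":{"type":"string"},"fingers":{"type":"number"}},"required":["commands"]}

```bash
mkdir -p pics; ls
python3 - <<'E'
from plant import arm, eyes
import cv2,numpy as np
s=arm.get_state(); print({k:np.round(v,4).tolist() for k,v in s.items()})
for n in("top","side"):
    f=eyes.grab_frame(n); cv2.imwrite(f"pics/{n}0.png",f["image"][:,:,::-1]); print(n,f["intrinsics"],np.round(f["camera_from_world"],4).tolist())
E
```

```text
pics
{'time': 0.0, 'qpos': [1.2176, 0.1312, 1.4893, 0.0, 1.523, -0.0854], 'joint_velocities': [0.0011, 0.0001, 0.0005, 0.0008, -0.0004, 0.0009], 'joint_torque': [0.0009, -56.9406, -50.0544, -0.0003, 0.0147, -0.0], 'tcp_pos': [0.1586, 0.5784, 0.4036], 'tool_rot': [-0.0002, 0.1335, 0.9911, -0.0009], 'force': [-0.5287, -0.2212, 0.5608], 'torque': [-0.0102, 0.0429, -0.033], 'finger_force': 0.0, 'width': 0.0856}
top [[486.95513262   0.         315.07827637]
 [  0.         486.95513262 236.06957678]
 [  0.           0.           1.        ]] [[-0.0091, -1.0, -0.0037, 0.0016], [0.9894, -0.0095, 0.1448, -0.5029], [-0.1449, -0.0024, 0.9894, -1.1695], [0.0, 0.0, 0.0, 1.0]]
side [[481.74366908   0.         315.01448802]
 [  0.         481.74366908 238.53228707]
 [  0.           0.           1.        ]] [[-0.9957, -0.0926, -0.0006, 0.5078], [0.0477, -0.518, 0.854, -0.075], [-0.0795, 0.8503, 0.5202, -1.2512], [0.0, 0.0, 0.0, 1.0]]
```

View pics/top0.png

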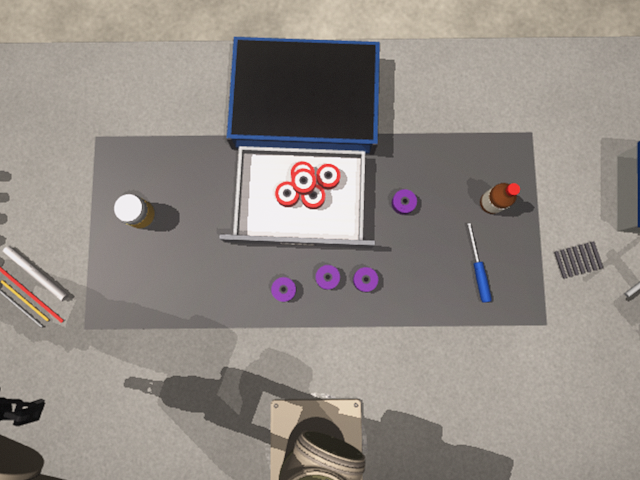

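View pics/side0.png

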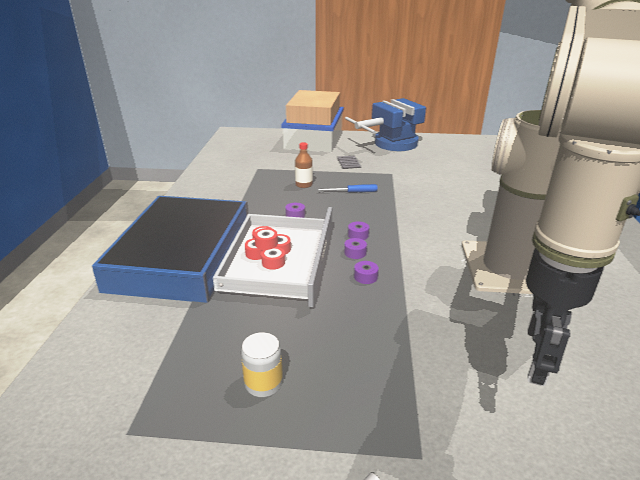

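The top view shows the heap near (305,185) in a drawer spanning about (240..365, 150..240). The cabinet is above it and the purple look-alikes are in front and to the right. I'll zoom in on both views.

```bash
cat > h.py <<'E'
from plant import arm, eyes
import cv2,numpy as np
def cam(f): return f["intrinsics"],f["camera_from_world"]
def ray(f,u,v):
    K,T=cam(f); d=np.linalg.inv(K)@[u,v,1]; d=d*[1,-1,-1]
    R=T[:3,:3]; return -R.T@T[:3,3], R.T@d
def atz(f,u,v,z):
    o,d=ray(f,u,v); return o+d*(z-o[2])/d[2]
def tri(fa,pa,fb,pb):
    o1,d1=ray(fa,*pa);o2,d2=ray(fb,*pb)
    t=np.linalg.lstsq(np.c_[d1,-d2],o2-o1,rcond=None)[0]
    a=o1+d1*t[0];b=o2+d2*t[1]; return (a+b)/2,np.linalg.norm(a-b)
def proj(f,p):
    K,T=cam(f); c=T[:3,:3]@p+T[:3,3]; q=K@(c*[1,-1,-1]); return q[:2]/q[2]
E
python3 - <<'E'
import cv2,numpy as np
a=cv2.resize(cv2.imread("pics/top0.png")[140:250,215:385],None,fx=4.5,fy=4.5,interpolation=2)
cv2.imwrite("pics/t1.png",a)
b=cv2.resize(cv2.imread("pics/side0.png")[200:310,210:340],None,fx=5,fy=5,interpolation=2)
cv2.imwrite("pics/s1.png",b)
E
```

```text
(no output)
```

View pics/t1.png

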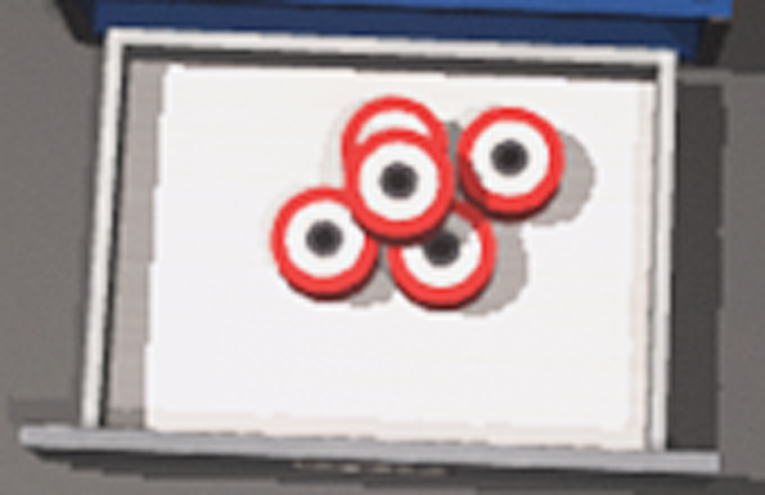

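View pics/s1.png

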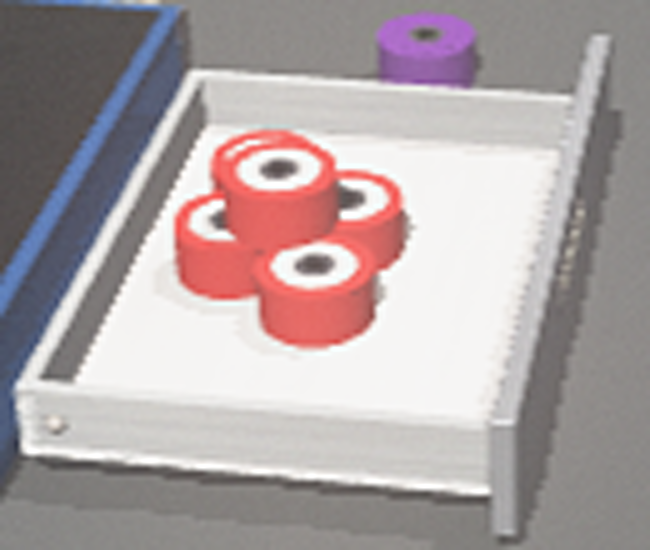

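In the crops, the top wheel's hub is at (398,180) top and (280,168) side. The left wheel is at (323,239) and (315,264). The front-middle one is at (441,247) and (350,198), the right one at (510,157), and the hidden back one is centred at about (394,149) top.

Run:
```python
from h import *
ft=eyes.grab_frame("top");fs=eyes.grab_frame("side")
# crop px -> full px (pixel centre convention of resize)
T=lambda x,y:((x+.5)/4.5-.5+215,(y+.5)/4.5-.5+140); S=lambda x,y:((x+.5)/5-.5+210,(y+.5)/5-.5+200)
for n,a,b in(("topw",(398,180),(280,168)),("left",(323,239),(315,264)),("front",(441,247),(350,198)),("back",(394,149),(218,220))):
    p,e=tri(ft,T(*a),fs,S(*b)); print(n,p.round(4),round(e,4))
for n,a,z in(("topw",(398,180),.082),("left",(323,239),.052),("front",(441,247),.052),("right",(510,157),.052),("back",(394,149),.052),
 ("BLo",(110,30),.054),("BRo",(676,55),.054),("FL",(22,432),.08),("FR",(718,460),.08),("BLi",(125,45),.054),("BRi",(660,68),.054)):
    print(n,atz(ft,*T(*a),z).round(4))
for n,a,z in (("BRo",(195,72),.054),("BLo",(20,390),.054),("FR",(600,38),.08),("FL",(493,422),.08)):
    print("side",n,atz(fs,*S(*a),z).round(4))
```

```text
topw [0.6348 0.0246 0.0832] 0.0005
left [0.6104 0.0669 0.0531] 0.0015
front [0.6039 0.002  0.0533] 0.0009
back [0.665  0.0279 0.051 ] 0.008
topw [0.6349 0.0246 0.082 ]
left [0.6099 0.0669 0.052 ]
front [0.6047 0.002  0.052 ]
right [ 0.6553 -0.0366  0.052 ]
back [0.6606 0.0276 0.052 ]
BLo [0.73   0.1856 0.054 ]
BRo [ 0.7123 -0.1297  0.054 ]
FL [0.4999 0.2251 0.08  ]
FR [ 0.4813 -0.1438  0.08  ]
BLi [0.7212 0.1771 0.054 ]
BRi [ 0.7049 -0.1206  0.054 ]
side BRo [ 0.7138 -0.1264  0.054 ]
side BLo [0.7297 0.1871 0.054 ]
side FR [ 0.4814 -0.1401  0.08  ]
side FL [0.5039 0.2262 0.08  ]
```

```bash
cat >> h.py <<'E'
YAW=-0.055; C=np.array([0.6037,0.0355])
U=np.array([np.cos(YAW),np.sin(YAW)]); V=np.array([-U[1],U[0]])
def D(u,v): return C+u*U+v*V
def toD(p): d=np.asarray(p)[:2]-C; return np.array([d@U,d@V])
from scipy.spatial.transform import Rotation as Rn
def plan(*legs):
    """legs: (world xy, z, closing angle in drawer frame deg or None); prints twist, then shift (cm) in tool axes"""
    s=arm.get_state(); p=np.array(s["tcp_pos"]); w,x,y,z=s["tool_rot"]; M=Rn.from_quat([x,y,z,w]).as_matrix()
    psi=np.degrees(np.arctan2(M[1,1],M[0,1]))
    print("t",s["time"],"tcp",p.round(4),"psi",round(psi,1),"tilt",M[:2,2].round(4),"F",np.round(s["force"],1),"w",s["width"])
    for xy,zt,a in legs:
        tw=0 if a is None else (psi-(a+np.degrees(YAW))+90)%180-90
        psi-=tw; r=np.radians(psi); d=np.array(xy)-p[:2]
        yx=d@[np.cos(r),np.sin(r)]; xx=d@[-np.sin(r),np.cos(r)]
        print(f"twist {tw:.1f}  x {100*xx:.2f} y {100*yx:.2f} z {100*(p[2]-zt):.2f}"); p=np.array([*xy,zt])
E
python3 - <<'E'
from h import *
top=(.6349,.0246)
plan((top,.30,45),(top,.238,None),(top,.30,None),(D(.064,.104),.30,None),(D(.064,.104),.206,None))
E
```

```text
t 0.2 tcp [0.1587 0.5785 0.404 ] psi 74.7 tilt [-0.0004 -0.0011] F [ 0.1  1.1 -0.3] w 0.08542560571147685
twist 32.8  x -73.03 y -1.48 z 10.40
twist 0.0  x 0.00 y 0.00 z 6.20
twist 0.0  x 0.00 y 0.00 z -6.20
twist 0.0  x 5.72 y 10.28 z 0.00
twist 0.0  x 0.00 y 0.00 z 9.40
```

>>> play_rows --commands "0 0 0 8.2;0 0 0 8.2;0 0 0 8.2;0 0 0 8.2;-4.3 -0.1 0 0;-5 -0.1 0 0;-5 -0.1 0 0;-5 -0.1 0 0;-5 -0.1 0 0;-5 -0.1 0 0;-5 -0.1 0 0;-5 -0.1 0 0;-5 -0.1 0 0;-5 -0.1 0 0;-5 -0.1 0 0;-5 -0.1 1 0;-5 -0.1 2 0;-5 -0.1 3 0;-3.7 -0.1 3 0;0 0 1.4 0" --fingers 7.6

```text
time: 2.2
tcp_pos: [0.6279, 0.0298, 0.3024]
tool_rot: [-0.002, 0.41, 0.912, -0.001]
force: [-0.4, 0.2, -1.4]
width: 0.0754
finger_force: 0.0
```

```bash
cat > q.py <<'E'
from h import *
top=(.6349,.0246)
plan((top,.30,45),(top,.238,None),(top,.30,None),(D(.064,.104),.30,None),(D(.064,.104),.206,None))
f=eyes.grab_frame("wrist"); cv2.imwrite("pics/w0.png",f["image"][:,:,::-1]); print(proj(f,np.array([*top,.082])).round(1), f["camera_from_world"].round(3).tolist())
E
python3 q.py
```

```text
t 2.2 tcp [0.6279 0.0298 0.3024] psi 41.6 tilt [-0.004  -0.0012] F [-0.4  0.2 -1.4] w 0.07543688332226739
twist -0.2  x -0.86 y 0.17 z 0.24
twist 0.0  x 0.00 y 0.00 z 6.20
twist 0.0  x 0.00 y 0.00 z -6.20
twist 0.0  x 5.72 y 10.28 z 0.00
twist 0.0  x 0.00 y 0.00 z 9.40
[328.5 280.5] [[0.748, 0.664, -0.003, -0.487], [-0.639, 0.719, -0.273, 0.388], [-0.179, 0.206, 0.962, -0.174], [0.0, 0.0, 0.0, 1.0]]
```

View pics/w0.png

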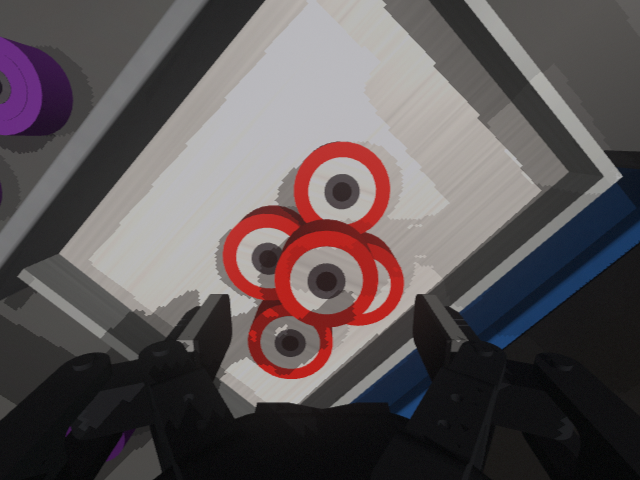

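The wrist view shows the top wheel's hub at (326,281), against a predicted (328,280), so the fix is good.

>>> play_rows --commands "0 0 0 0;0 0 0 0"

```text
time: 2.45
tcp_pos: [0.627, 0.0348, 0.3081]
tool_rot: [0.001, 0.407, 0.913, 0.0]
force: [-0.3, 0.5, 0.4]
width: 0.076
finger_force: 0.0
```

```bash
sed -i '/wrist/d' q.py; python3 q.py
```

```text
t 2.45 tcp [0.627  0.0348 0.3081] psi 41.9 tilt [0.0016 0.0002] F [-0.3  0.5  0.4] w 0.07596039665883858
twist 0.1  x -1.29 y -0.09 z 0.81
twist 0.0  x 0.00 y 0.00 z 6.20
twist 0.0  x 0.00 y 0.00 z -6.20
twist 0.0  x 5.72 y 10.28 z 0.00
twist 0.0  x 0.00 y 0.00 z 9.40
```

>>> play_rows --commands "-1.3 -0.1 0.8 0;0 0 2 0;0 0 2 0;0 0 1.5 0;0 0 0.7 0;0 0 0 0;0 0 0 0"

```text
time: 3.15
tcp_pos: [0.6353, 0.0236, 0.2375]
tool_rot: [0.001, 0.408, 0.913, 0.0]
force: [-0.0, -0.0, 0.3]
width: 0.0763
finger_force: 0.0
```

```bash
python3 q.py
```

```text
t 3.15 tcp [0.6353 0.0236 0.2375] psi 41.9 tilt [ 0.0012 -0.0001] F [-0.  -0.   0.3] w 0.0762592960346338
twist 0.0  x 0.11 y 0.04 z -6.25
twist 0.0  x 0.00 y 0.00 z 6.20
twist 0.0  x 0.00 y 0.00 z -6.20
twist 0.0  x 5.72 y 10.28 z 0.00
twist 0.0  x 0.00 y 0.00 z 9.40
```

>>> play_rows --commands "0.1 0 0 0;0 0 0 0;0 0 0 0;0 0 0 0;0 0 0 0;0 0 0 0;0 0 -1 0;0 0 -2 0;0 0 -2 0;0 0 -1.2 0;0 0 0 0" --fingers 4

```text
time: 4.25
tcp_pos: [0.6351, 0.0242, 0.3015]
tool_rot: [0.002, 0.408, 0.913, 0.001]
force: [1.0, 0.3, -1.2]
width: 0.0575
finger_force: 64.2
```

```bash
python3 q.py; python3 -c "
from h import *
f=eyes.grab_frame('side'); cv2.imwrite('pics/s2.png',cv2.resize(f['image'][170:330,190:400,::-1],None,fx=3.5,fy=3.5))"
```

```text
t 4.25 tcp [0.6351 0.0242 0.3015] psi 41.9 tilt [ 0.0044 -0.0002] F [ 1.   0.3 -1.2] w 0.05748776646011015
twist 0.0  x 0.04 y 0.01 z 0.15
twist 0.0  x 0.00 y 0.00 z 6.20
twist 0.0  x 0.00 y 0.00 z -6.20
twist 0.0  x 5.72 y 10.28 z 0.00
twist 0.0  x 0.00 y 0.00 z 9.40
```

View pics/s2.png

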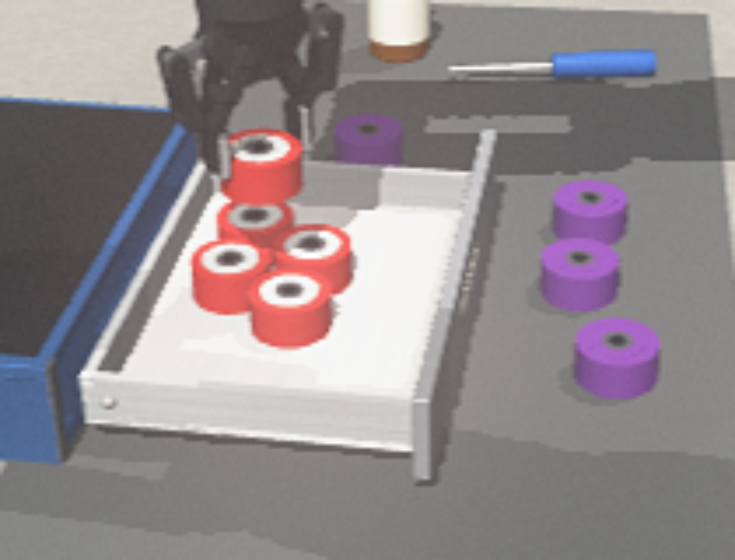

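Wheel 4 is held level above the heap at crop (262,150).

>>> play_rows --commands "1.2 2.1 0 0;2 3.5 0 0;1.9 3.4 0 0;0.7 1.3 0 0;0 0 2 0;0 0 3 0;0 0 2.5 0;0 0 1.2 0;0 0 0 0;0 0 0 0"

```text
time: 5.3
tcp_pos: [0.6721, 0.1358, 0.2112]
tool_rot: [-0.0, 0.408, 0.913, -0.0]
force: [0.2, 0.1, -0.4]
width: 0.0577
finger_force: 68.7
```

```bash
cat > q.py <<'E'
from h import *
left=(.6102,.0669)
plan((D(.064,.104),.209,None),(D(.064,.104),.27,None),(left,.27,30),(left,.206,None),(left,.26,None),(D(-.064,.104),.26,45),(D(-.064,.104),.206,None))
E
python3 q.py
```

```text
t 5.3 tcp [0.6721 0.1358 0.2112] psi 41.8 tilt [-0.001  -0.0002] F [ 0.2  0.1 -0.4] w 0.05765529554298294
twist 0.0  x -0.08 y 0.09 z 0.22
twist 0.0  x 0.00 y 0.00 z -6.10
twist 15.0  x -3.30 y -8.74 z 0.00
twist 0.0  x 0.00 y 0.00 z 6.40
twist 0.0  x 0.00 y 0.00 z -5.40
twist -15.0  x 9.97 y 0.25 z 0.00
twist 0.0  x 0.00 y 0.00 z 5.40
```

>>> play_rows --commands "-0.1 0.1 0.2 0;0 0 0 0;0 0 0 0;0 0 0 0;0 0 0 0;0 0 -1.5 0;0 0 -2.5 0;0 0 -2.1 0;0 0 0 7.5;0 0 0 7.5;-0.8 -2.1 0 0;-1.4 -3.6 0 0;-1.1 -3 0 0;0 0 0 0;0 0 0 0" --fingers 6.8

```text
time: 6.8
tcp_pos: [0.611, 0.0669, 0.272]
tool_rot: [0.001, 0.524, 0.852, 0.001]
force: [0.0, 0.2, 0.1]
width: 0.068
finger_force: 0.0
```

```bash
cat > q.py <<'E'
from h import *
left=(.6102,.0669)
plan((left,.27,30),(left,.206,None),(left,.26,None),(D(-.064,.104),.26,45),(D(-.064,.104),.206,None))
E
python3 q.py
```

```text
t 6.8 tcp [0.611  0.0669 0.272 ] psi 26.8 tilt [0.0017 0.0003] F [0.  0.2 0.1] w 0.06802956614987812
twist -0.1  x 0.03 y -0.07 z 0.20
twist 0.0  x 0.00 y 0.00 z 6.40
twist 0.0  x 0.00 y 0.00 z -5.40
twist -15.0  x 9.97 y 0.25 z 0.00
twist 0.0  x 0.00 y 0.00 z 5.40
```

>>> play_rows --commands "0 -0.1 1 0;0 0 2 0;0 0 2 0;0 0 1.2 0;0 0 0.4 0;0 0 0 0;0 0 0 0" --fingers 7.2

```text
time: 7.5
tcp_pos: [0.6107, 0.0671, 0.2055]
tool_rot: [0.001, 0.523, 0.852, 0.0]
force: [0.9, -0.4, 0.7]
width: 0.0717
finger_force: 0.0
```

>>> play_rows --commands "0 0 0 0;0 0 0 0;0 0 0 0;0 0 0 0;0 0 0 0;0 0 -1 0;0 0 -2 0;0 0 0 0;0 0 0 0" --fingers 4

```text
time: 8.4
tcp_pos: [0.6103, 0.0669, 0.2352]
tool_rot: [0.001, 0.524, 0.852, 0.0]
force: [0.3, -0.3, -0.8]
width: 0.0579
finger_force: 64.3
```

```bash
cat > q.py <<'E'
from h import *
plan((D(-.064,.104),.236,45),(D(-.064,.104),.207,None))
E
python3 q.py
```

```text
t 8.4 tcp [0.6103 0.0669 0.2352] psi 26.9 tilt [0.0015 0.    ] F [ 0.3 -0.3 -0.8] w 0.05790652185301315
twist -15.0  x 9.98 y 0.24 z -0.08
twist 0.0  x 0.00 y 0.00 z 2.90
```

>>> play_rows --commands "0 0 0 -7.5;0 0 0 -7.5;2 0 0 0;3.5 0.1 0 0;3 0.1 0 0;1.5 0 0 0;0 0 0 0;0 0 1.5 0;0 0 1.3 0;0 0 0 0;0 0 0 0"

```text
time: 9.5
tcp_pos: [0.5452, 0.1418, 0.2053]
tool_rot: [-0.0, 0.408, 0.913, -0.0]
force: [1.4, 0.3, -0.7]
width: 0.0578
finger_force: 69.0
```

```bash
cat > q.py <<'E'
from h import *
r=(.6553,-.0366)
plan((D(-.064,.104),.2055,None),(D(-.064,.104),.27,None),(r,.27,38),(r,.206,None))
E
python3 q.py
```

```text
t 9.5 tcp [0.5452 0.1418 0.2053] psi 41.8 tilt [-0.0008 -0.0003] F [ 1.4  0.3 -0.7] w 0.05778252350010232
twist 0.0  x 0.05 y 0.10 z -0.02
twist 0.0  x 0.00 y 0.00 z -6.45
twist 6.9  x -21.00 y -1.24 z 0.00
twist 0.0  x 0.00 y 0.00 z 6.40
```

>>> play_rows --commands "0 0.1 0 0;0 0 0 0;0 0 0 0;0 0 0 0;0 0 -1.5 0;0 0 -2.5 0;0 0 -2.5 0;0 0 0 6.9;-2 0 0 0;-3.5 -0.3 0 0;-3.5 -0.3 0 0;-3.5 -0.2 0 0;-3.5 -0.2 0 0;-3 -0.2 0 0;-2 -0.1 0 0;0 0 0 0;0 0 0 0" --fingers 6.8

```text
time: 11.2
tcp_pos: [0.6553, -0.0364, 0.2725]
tool_rot: [0.0, 0.462, 0.887, 0.0]
force: [-0.6, 1.1, -0.6]
width: 0.0682
finger_force: 0.0
```

Run:
```python
from h import *
r=(.6553,-.0366)
plan((r,.206,38))
f=eyes.grab_frame("wrist"); cv2.imwrite("pics/w1.png",f["image"][:,:,::-1])
for n,p in dict(r=r,front=(.6045,.002),back=(.662,.0277),l=D(-.064,.104),t=D(.064,.104)).items(): print(n,proj(f,np.array([*p,.052])).round(0))
```

```text
t 11.2 tcp [ 0.6553 -0.0364  0.2725] psi 34.9 tilt [0.0005 0.0002] F [-0.6  1.1 -0.6] w 0.0682367458758099
twist 0.1  x -0.02 y -0.01 z 6.65
r [323. 266.]
front [286. 156.]
back [403. 179.]
l [ 355. -222.]
t [566.   1.]
```

View pics/w1.png

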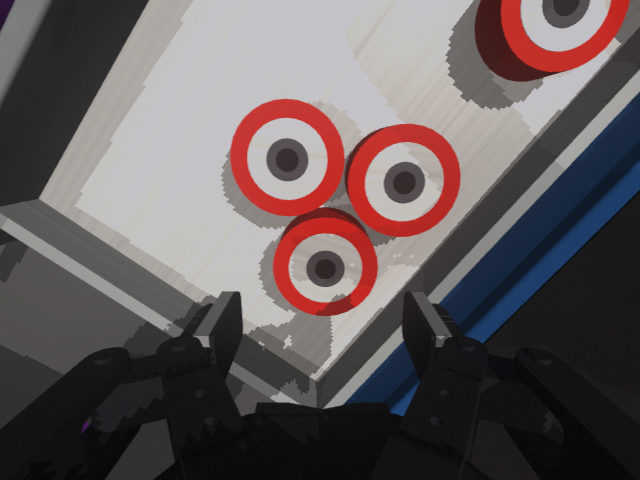

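The hubs are at (325,268), (287,159), (404,182) and (564,5), all within 4 px of prediction.

>>> play_rows --commands "0 0 1 0;0 0 2 0;0 0 2 0;0 0 1.3 0;0 0 0.4 0;0 0 0 0;0 0 0 0" --fingers 7

```text
time: 11.95
tcp_pos: [0.6557, -0.036, 0.2056]
tool_rot: [0.001, 0.462, 0.887, 0.0]
force: [-0.0, -0.0, 0.8]
width: 0.0701
finger_force: 0.0
```

>>> play_rows --commands "0 0 0 0;0 0 0 0;0 0 0 0;0 0 0 0;0 0 0 0;0 0 -1 0;0 0 -2 0;0 0 0 0;0 0 0 0" --fingers 4

```text
time: 12.85
tcp_pos: [0.6555, -0.0363, 0.2353]
tool_rot: [0.001, 0.462, 0.887, 0.0]
force: [-0.7, -0.1, -2.2]
width: 0.0574
finger_force: 64.3
```

```bash
cat > q.py <<'E'
from h import *
plan((D(.064,-.104),.236,45),(D(.064,-.104),.207,None))
E
python3 q.py
```

```text
t 12.85 tcp [ 0.6555 -0.0363  0.2353] psi 35.0 tilt [ 0.0015 -0.0002] F [-0.7 -0.1 -2.2] w 0.05740224701347544
twist -6.9  x -3.08 y -1.90 z -0.07
twist 0.0  x 0.00 y 0.00 z 2.90
```

>>> play_rows --commands "0 0 0 -6.9;-1 -0.6 0 0;-1.5 -0.9 0 0;-0.6 -0.4 0 0;0 0 0 0;0 0 1.5 0;0 0 1.3 0;0 0 0 0;0 0 0 0"

```text
time: 13.75
tcp_pos: [0.6614, -0.0714, 0.2052]
tool_rot: [-0.001, 0.408, 0.913, -0.0]
force: [-0.1, 0.0, -1.3]
width: 0.0581
finger_force: 68.7
```

```bash
cat > q.py <<'E'
from h import *
r=(.6045,.002)
plan((D(.064,-.104),.2055,None),(D(.064,-.104),.27,None),(r,.27,-45),(r,.206,None))
E
python3 q.py
```

```text
t 13.75 tcp [ 0.6614 -0.0714  0.2052] psi 41.9 tilt [-0.0014  0.0003] F [-0.1  0.  -1.3] w 0.058055075349321625
twist 0.0  x -0.07 y 0.01 z -0.03
twist 0.0  x 0.00 y 0.00 z -6.45
twist -90.0  x -0.65 y 9.33 z 0.00
twist 0.0  x 0.00 y 0.00 z 6.40
```

>>> play_rows --commands "-0.1 0 0 0;0 0 0 0;0 0 0 0;0 0 0 0;0 0 -1.5 0;0 0 -2.5 0;0 0 -2.5 0;0 0 0 -8.5;0 0 0 -8.5;0 0 0 -8.5;0 0 0 -8.5;0 0 0 -8.5;0 0 0 -8.5;0 0 0 -8.5;0 0 0 -8.5;0 0 0 -8.5;0 0 0 -8.5;0 0 0 -5" --fingers 6.8

```text
time: 15.55
tcp_pos: [0.6626, -0.0727, 0.2731]
tool_rot: [0.001, -0.36, 0.933, -0.0]
force: [-0.3, -1.0, 0.7]
width: 0.068
finger_force: 0.0
```

>>> play_rows --commands "0 2 0 0;-0.3 3 0 0;-0.2 3 0 0;-0.1 1.3 0 0;0 0 0 0;0 0 0 0" --fingers 7.2

```text
time: 16.15
tcp_pos: [0.6055, 0.0002, 0.2726]
tool_rot: [0.001, -0.357, 0.934, -0.001]
force: [1.3, 0.2, -0.9]
width: 0.0718
finger_force: 0.0
```

```bash
cat > q.py <<'E'
from h import *
r=(.6045,.002)
plan((r,.27,-45),(r,.206,None))
print(arm.get_state()["qpos"])
E
python3 q.py
```

```text
t 16.15 tcp [6.055e-01 2.000e-04 2.726e-01] psi 131.9 tilt [ 0.0017 -0.0006] F [ 1.3  0.2 -0.9] w 0.07182141738246973
twist 0.0  x -0.05 y 0.20 z 0.26
twist 0.0  x 0.00 y 0.00 z 6.40
[-8.42252755e-02  2.41456803e-01  1.60996523e+00 -4.93158680e-04
  1.28838055e+00 -2.38577260e+00]
```

>>> play_rows --commands "-0.1 0.2 1 0;0 0 2 0;0 0 2 0;0 0 1.2 0;0 0 0.5 0;0 0 0 0;0 0 0 0"

```text
time: 16.85
tcp_pos: [0.6048, 0.0025, 0.2053]
tool_rot: [0.0, -0.357, 0.934, -0.0]
force: [-0.0, -0.1, 0.9]
width: 0.0721
finger_force: 0.0
```

>>> play_rows --commands "0 0 0 0;0 0 0 0;0 0 0 0;0 0 0 0;0 0 0 0;0 0 -1 0;0 0 -2 0;0 0 0 0;0 0 0 0" --fingers 4

```text
time: 17.75
tcp_pos: [0.6045, 0.0027, 0.2352]
tool_rot: [0.001, -0.357, 0.934, -0.0]
force: [0.1, 0.1, -1.6]
width: 0.0581
finger_force: 64.3
```

```bash
cat > q.py <<'E'
from h import *
plan((D(-.064,-.104),.236,-45),(D(-.064,-.104),.207,None))
E
python3 q.py
```

```text
t 17.75 tcp [0.6045 0.0027 0.2352] psi 131.9 tilt [ 0.0015 -0.0001] F [ 0.1  0.1 -1.6] w 0.058113437330549446
twist 0.0  x 9.75 y -0.33 z -0.08
twist 0.0  x 0.00 y 0.00 z 2.90
```

>>> play_rows --commands "2 -0.1 0 0;3.4 -0.1 0 0;3 -0.1 0 0;1.3 0 0 0;0 0 0 0;0 0 1.5 0;0 0 1.3 0;0 0 0 0;0 0 0 0"

```text
time: 18.65
tcp_pos: [0.5347, -0.0636, 0.2057]
tool_rot: [0.0, -0.358, 0.934, 0.0]
force: [1.2, -0.8, 1.2]
width: 0.0578
finger_force: 69.8
```

```bash
cat > q.py <<'E'
from h import *
r=(.662,.0277)
plan((D(-.064,-.104),.2055,None),(D(-.064,-.104),.27,None),(r,.27,90),(r,.206,None))
E
python3 q.py
```

```text
t 18.65 tcp [ 0.5347 -0.0636  0.2057] psi 131.9 tilt [0.0001 0.0002] F [ 1.2 -0.8  1.2] w 0.05776716947606475
twist 0.0  x 0.13 y -0.05 z 0.02
twist 0.0  x 0.00 y 0.00 z -6.45
twist 45.1  x -12.26 y 9.94 z 0.00
twist 0.0  x 0.00 y 0.00 z 6.40
```

>>> play_rows --commands "0.1 0 0 0;0 0 0 0;0 0 0 0;0 0 0 0;0 0 -1.5 0;0 0 -2.5 0;0 0 -2.5 0;0 0 0 7.5;0 0 0 7.5;0 0 0 7.5;0 0 0 7.5;0 0 0 7.5;0 0 0 7.5;-1.5 1.2 0 0;-2.8 2.3 0 0;-2.9 2.3 0 0;-2.8 2.3 0 0;-2.2 1.8 0 0;0 0 0 0;0 0 0 0" --fingers 6.8

```text
time: 20.65
tcp_pos: [0.6606, 0.0276, 0.2721]
tool_rot: [-0.0, 0.027, 1.0, -0.0]
force: [-0.5, -0.0, -0.1]
width: 0.068
finger_force: 0.0
```

```bash
cat > q.py <<'E'
from h import *
r=(.662,.0277)
plan((r,.206,90),(D(0,0),.236,None))
f=eyes.grab_frame("top"); g=f["image"].astype(int)
m=((g[...,0]>120)&(g[...,1]<80)&(g[...,2]<80)).astype(np.uint8); m[:140]=0; m[:, :230]=0;m[:,375:]=0
n,l,st,c=cv2.connectedComponentsWithStats(m)
for i in range(1,n):
    if st[i,4]>60:
        x,y,w,h,a=st[i]; print(a,toD(atz(f,x+w/2-.5,y+h/2-.5,.048)).round(4))
E
python3 q.py
```

```text
t 20.65 tcp [0.6606 0.0276 0.2721] psi 86.9 tilt [-0.0002 -0.0003] F [-0.5 -0.  -0.1] w 0.06801555388516603
twist 0.1  x -0.14 y 0.02 z 6.61
twist 0.0  x 5.86 y 0.46 z -3.00
154 [ 0.0622 -0.1079]
146 [ 0.0537 -0.0044]
125 [-0.0648 -0.1065]
```

>>> play_rows --commands "-0.1 0 1 0;0 0 2 0;0 0 2 0;0 0 1.2 0;0 0 0.4 0;0 0 0 0;0 0 0 0" --fingers 7.2

```text
time: 21.4
tcp_pos: [0.6619, 0.0271, 0.2067]
tool_rot: [0.001, 0.028, 1.0, -0.0]
force: [-0.3, -0.3, 0.1]
width: 0.0717
finger_force: 0.0
```

>>> play_rows --commands "0 0 0 0;0 0 0 0;0 0 0 0;0 0 0 0;0 0 0 0;0 0 -1 0;0 0 -2 0;0 0 0 0;0 0 0 0" --fingers 4

```text
time: 22.3
tcp_pos: [0.6618, 0.0272, 0.2363]
tool_rot: [0.001, 0.027, 1.0, -0.0]
force: [0.4, 0.1, -1.9]
width: 0.0575
finger_force: 64.3
```

```bash
cat > q.py <<'E'
from h import *
plan((D(0,0),.236,90),(D(0,0),.2055,None))
E
python3 q.py
```

```text
t 22.3 tcp [0.6618 0.0272 0.2363] psi 86.9 tilt [ 0.0016 -0.0001] F [ 0.4  0.1 -1.9] w 0.05751624547138472
twist 0.0  x 5.85 y 0.51 z 0.03
twist 0.0  x 0.00 y 0.00 z 3.05
```

>>> play_rows --commands "1.5 0.1 0 0;2.5 0.2 0 0;1.8 0.2 0 0;0 0 0 0;0 0 1.7 0;0 0 1.4 0;0 0 0 0;0 0 0 0"

```text
time: 23.1
tcp_pos: [0.6061, 0.0351, 0.2058]
tool_rot: [0.003, 0.028, 1.0, -0.0]
force: [1.7, 1.0, 12.3]
width: 0.0577
finger_force: 70.8
```

>>> play_rows --commands "0 0 0 0;0 0 0 0;0 0 0 0;0 0 -1 0;0 0 -2.5 0;0 0 -3 0;0 0 -3 0;2 0 0 0;3.5 0 0 0;3.5 0 0 0;3.5 0 0 0;3.5 0 0 0;2 0 0 0;0 0 0 0;0 0 0 0" --fingers 6.8

```text
time: 24.6
tcp_pos: [0.4245, 0.0452, 0.3005]
tool_rot: [0.001, 0.027, 1.0, -0.0]
force: [0.3, 0.9, 0.2]
width: 0.068
finger_force: 0.0
```

```bash
cat > q.py <<'E'
from h import *
plan()
f=eyes.grab_frame("top"); s=eyes.grab_frame("side")
a=cv2.resize(f["image"][140:260,215:385,::-1],(680,480),interpolation=2); cv2.imwrite("pics/t2.png",a)
g=f["image"].astype(int)
m=((g[...,0]>120)&(g[...,1]<80)&(g[...,2]<80)).astype(np.uint8); m[:140]=0; m[:, :230]=0;m[:,375:]=0
n,l,st,c=cv2.connectedComponentsWithStats(m)
for i in range(1,n):
    if st[i,4]>40:
        x,y,w,h,a=st[i]; print(a,toD(atz(f,x+w/2-.5,y+h/2-.5,.048)).round(4))
cv2.imwrite("pics/s3.png",cv2.resize(s["image"][190:320,200:360,::-1],(640,520),interpolation=2))
E
python3 q.py
```

```text
t 24.6 tcp [0.4245 0.0452 0.3005] psi 86.9 tilt [ 0.0021 -0.0001] F [0.3 0.9 0.2] w 0.06800450850216658
173 [0.0656 0.1053]
180 [ 0.0647 -0.1041]
167 [ 0.0011 -0.0008]
47 [-0.0428  0.1022]
174 [-0.0613 -0.1014]
```

View pics/t2.png

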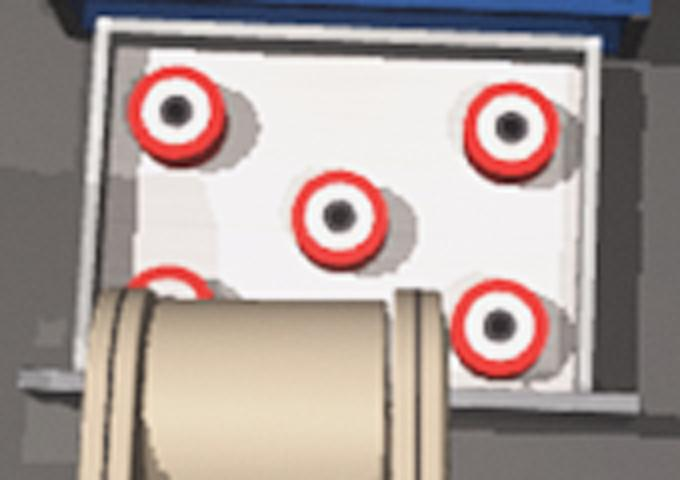

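The picture shows all five wheels lying flat: hubs at (177,110), (511,127), (339,215) and (499,325), with the fifth partly under the arm at (168,285). Next I'll close the fingers, lower in front of the panel and approach slowly.

>>> play_rows --commands "0 0 1 0;0 0 2 0;0 0 2.5 0;0 0 1.5 0;0 0 0.5 0;0 0 0 0;-1 0 0 0;-1.5 0 0 0;-1 0 0 0;-0.3 0 0 0;-0.3 0 0 0;-0.3 0 0 0;-0.3 0 0 0;-0.3 0 0 0" --fingers 0

```text
time: 26.1
tcp_pos: [0.4741, 0.0425, 0.2246]
tool_rot: [-0.0, 0.027, 1.0, -0.0]
force: [-0.2, -0.3, -0.8]
width: -0.0
finger_force: 0.0
```

```bash
python3 q.py
```

```text
t 26.1 tcp [0.4741 0.0425 0.2246] psi 86.9 tilt [-0.0002  0.    ] F [-0.2 -0.3 -0.8] w -3.841727419304765e-05
166 [0.0657 0.104 ]
177 [ 0.0647 -0.1041]
62 [0.0189 0.0001]
176 [-0.0613 -0.1014]
```

View pics/s3.png

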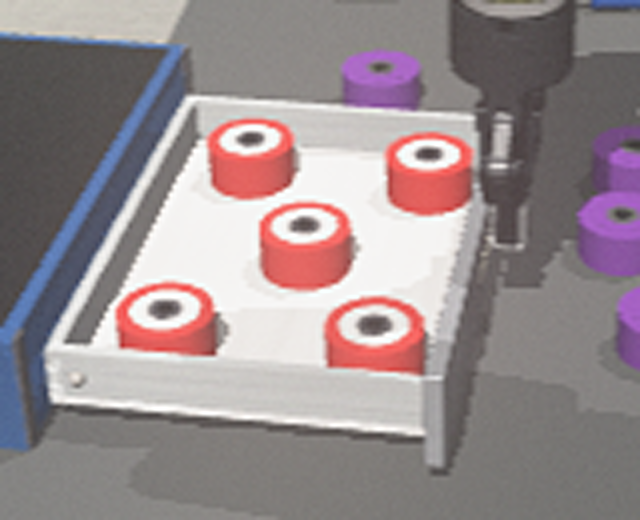

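The side view shows all five flat and apart, with the closed fingers in front of the panel at (510,235). I'll push gently.

>>> play_rows --commands "-0.3 0 0 0;-0.3 0 0 0;-0.3 0 0 0;-0.4 0 0 0;-0.5 0 0 0;-0.6 0 0 0;-0.7 0 0 0;-0.8 0 0 0;-0.8 0 0 0;-0.8 0 0 0;-0.8 0 0 0;-0.8 0 0 0;-0.8 0 0 0;-0.8 0 0 0;-0.8 0 0 0;-0.8 0 0 0;-0.7 0 0 0;-0.6 0 0 0;-0.5 0 0 0;-0.4 0 0 0"

```text
time: 28.2
tcp_pos: [0.5994, 0.0356, 0.2247]
tool_rot: [0.0, 0.027, 1.0, -0.0]
force: [-2.1, 1.3, 0.6]
width: -0.0
finger_force: 0.8
```

```bash
cat > e.py <<'E'
from h import *
plan()
f=eyes.grab_frame("side"); g=f["image"].astype(int)
cv2.imwrite("pics/s4.png",cv2.resize(f["image"][190:320,80:360,::-1],(784,364),interpolation=2))
E
python3 e.py
```

```text
t 28.2 tcp [0.5994 0.0356 0.2247] psi 86.9 tilt [ 0.0002 -0.0001] F [-2.1  1.3  0.6] w -3.19042177422501e-05
```

View pics/s4.png

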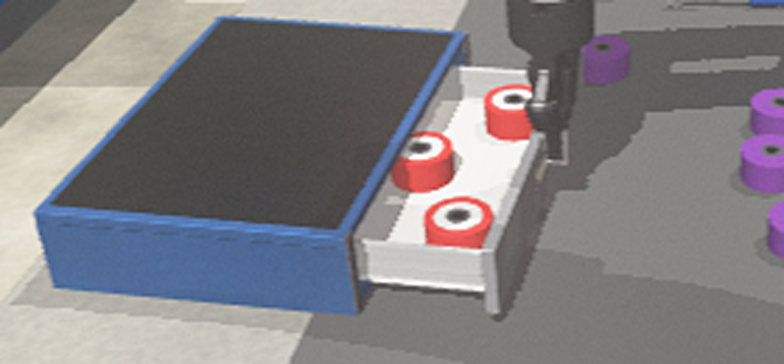

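The drawer is half in at (500,230) and the three visible wheels are in place.

>>> play_rows --commands "-0.3 0 0 0;-0.4 0 0 0;-0.5 0 0 0;-0.6 0 0 0;-0.7 0 0 0;-0.8 0 0 0;-0.8 0 0 0;-0.8 0 0 0;-0.8 0 0 0;-0.8 0 0 0;-0.8 0 0 0;-0.7 0 0 0;-0.6 0 0 0;-0.4 0 0 0;-0.3 0 0 0;-0.2 0 0 0;-0.2 0 0 0"

```text
time: 29.95
tcp_pos: [0.6958, 0.0303, 0.2246]
tool_rot: [-0.0, 0.027, 1.0, -0.0]
force: [-0.8, 0.1, 1.0]
width: 0.0
finger_force: 0.8
```

>>> play_rows --commands "-0.15 0 0 0;-0.15 0 0 0;-0.15 0 0 0;-0.15 0 0 0;-0.15 0 0 0;-0.15 0 0 0"

```text
time: 30.55
tcp_pos: [0.704, 0.0298, 0.2246]
tool_rot: [-0.002, 0.027, 1.0, -0.0]
force: [-11.8, -0.5, 7.5]
width: 0.0001
finger_force: 5.7
```

>>> play_rows --commands "-0.1 0 0 0;-0.1 0 0 0;0 0 0 0"

```text
time: 30.85
tcp_pos: [0.7065, 0.0297, 0.2246]
tool_rot: [-0.001, 0.027, 1.0, -0.0]
force: [-4.1, -0.1, 1.9]
width: 0.0001
finger_force: 2.0
```

```bash
cat > gap.py <<'E'
from h import *
plan()
# white/light drawer-side pixels showing between shell face and panel, sampled along the cabinet's left side wall line in the side view
f=eyes.grab_frame("side"); g=f["image"]
# left ends of panel: walk along u at panel's left part, height 0.05 m, and print the colour profile
for v,z in((.181,.06),(.16,.079)):
    print(v,z)
    for u in np.arange(.08,.16,.004):
        q=proj(f,np.array([*D(u,v),z])); x,y=np.round(q).astype(int); print(f"{u:.3f}",g[y,x].tolist(),end=" ")
    print()
E
python3 gap.py
```

```text
t 30.85 tcp [0.7065 0.0297 0.2246] psi 86.9 tilt [-0.0012 -0.0001] F [-4.1 -0.1  1.9] w 0.00013421470211772384
0.181 0.06
0.080 [122, 121, 119] 0.084 [78, 78, 77] 0.088 [78, 78, 78] 0.092 [87, 87, 87] 0.096 [96, 96, 96] 0.100 [95, 96, 98] 0.104 [96, 97, 99] 0.108 [86, 86, 89] 0.112 [83, 84, 85] 0.116 [100, 99, 102] 0.120 [165, 165, 167] 0.124 [167, 167, 169] 0.128 [130, 130, 132] 0.132 [94, 98, 107] 0.136 [71, 101, 147] 0.140 [74, 101, 146] 0.144 [73, 102, 146] 0.148 [76, 104, 148] 0.152 [69, 99, 146] 0.156 [74, 102, 147] 
0.16 0.079
0.080 [85, 86, 86] 0.084 [83, 84, 85] 0.088 [84, 85, 86] 0.092 [90, 89, 91] 0.096 [92, 94, 94] 0.100 [92, 93, 94] 0.104 [92, 93, 94] 0.108 [93, 94, 95] 0.112 [94, 95, 97] 0.116 [142, 143, 143] 0.120 [167, 168, 169] 0.124 [153, 154, 157] 0.128 [95, 101, 110] 0.132 [66, 90, 126] 0.136 [80, 111, 164] 0.140 [81, 113, 169] 0.144 [62, 59, 56] 0.148 [69, 68, 69] 0.152 [66, 63, 65] 0.156 [66, 65, 68]
```

>>> play_rows --commands "-0.1 0 0 0;-0.1 0 0 0;-0.1 0 0 0;-0.1 0 0 0;0 0 0 0"

```text
time: 31.4
tcp_pos: [0.7111, 0.0295, 0.2247]
tool_rot: [0.001, 0.027, 1.0, 0.0]
force: [0.3, 1.1, -0.3]
width: 0.0001
finger_force: 0.0
```

```bash
python3 gap.py
```

```text
t 31.4 tcp [0.7111 0.0295 0.2247] psi 86.9 tilt [0.0012 0.    ] F [ 0.3  1.1 -0.3] w 0.0001239546658364847
0.181 0.06
0.080 [119, 119, 118] 0.084 [119, 120, 117] 0.088 [105, 105, 103] 0.092 [78, 78, 80] 0.096 [82, 82, 82] 0.100 [97, 95, 98] 0.104 [94, 94, 95] 0.108 [94, 95, 95] 0.112 [84, 85, 87] 0.116 [85, 86, 88] 0.120 [93, 94, 94] 0.124 [163, 162, 165] 0.128 [161, 163, 164] 0.132 [126, 129, 135] 0.136 [75, 104, 150] 0.140 [71, 99, 146] 0.144 [75, 102, 146] 0.148 [72, 102, 147] 0.152 [74, 102, 147] 0.156 [73, 101, 145] 
0.16 0.079
0.080 [91, 90, 91] 0.084 [84, 85, 84] 0.088 [80, 80, 81] 0.092 [86, 88, 89] 0.096 [90, 89, 92] 0.100 [93, 93, 96] 0.104 [93, 95, 97] 0.108 [93, 91, 95] 0.112 [90, 89, 89] 0.116 [87, 86, 87] 0.120 [137, 138, 138] 0.124 [170, 170, 171] 0.128 [170, 171, 173] 0.132 [104, 119, 144] 0.136 [78, 109, 163] 0.140 [78, 114, 168] 0.144 [64, 61, 60] 0.148 [68, 65, 66] 0.152 [67, 68, 68] 0.156 [65, 67, 68]
```

The force has gone to zero, so the catch seems to have pulled the drawer in. A small press should confirm it's against the stop.

>>> play_rows --commands "-0.1 0 0 0;-0.1 0 0 0;0 0 0 0"

```text
time: 31.75
tcp_pos: [0.713, 0.0294, 0.2247]
tool_rot: [0.0, 0.027, 1.0, 0.0]
force: [0.7, -0.5, -0.4]
width: 0.0
finger_force: 0.0
```

>>> play_rows --commands "-0.1 0 0 0;-0.1 0 0 0;0 0 0 0"

```text
time: 32.05
tcp_pos: [0.7138, 0.0294, 0.2246]
tool_rot: [-0.002, 0.027, 1.0, -0.0]
force: [-10.4, -0.3, 7.6]
width: -0.0005
finger_force: 5.7
```

```bash
python3 gap.py
```

```text
t 32.05 tcp [0.7138 0.0294 0.2246] psi 86.9 tilt [-0.0039  0.0001] F [-10.4  -0.3   7.6] w -0.0004730518071674341
0.181 0.06
0.080 [119, 119, 117] 0.084 [121, 121, 119] 0.088 [100, 101, 100] 0.092 [78, 80, 80] 0.096 [78, 78, 78] 0.100 [92, 93, 93] 0.104 [95, 96, 95] 0.108 [98, 96, 99] 0.112 [90, 89, 91] 0.116 [85, 86, 87] 0.120 [83, 83, 85] 0.124 [153, 153, 155] 0.128 [163, 162, 164] 0.132 [152, 159, 166] 0.136 [69, 98, 145] 0.140 [74, 104, 148] 0.144 [74, 103, 147] 0.148 [72, 102, 146] 0.152 [69, 100, 144] 0.156 [74, 102, 147] 
0.16 0.079
0.080 [87, 89, 88] 0.084 [93, 92, 92] 0.088 [86, 86, 86] 0.092 [84, 82, 85] 0.096 [84, 84, 86] 0.100 [89, 91, 91] 0.104 [92, 94, 94] 0.108 [93, 94, 95] 0.112 [93, 94, 95] 0.116 [94, 95, 96] 0.120 [94, 93, 96] 0.124 [167, 167, 169] 0.128 [170, 171, 171] 0.132 [143, 149, 160] 0.136 [75, 109, 163] 0.140 [80, 113, 168] 0.144 [62, 61, 58] 0.148 [67, 68, 69] 0.152 [67, 67, 69] 0.156 [71, 69, 71]
```

>>> play_rows --commands "-0.05 0 0 0;-0.05 0 0 0;0 0 0 0;0 0 0 0"

```text
time: 32.5
tcp_pos: [0.7141, 0.0294, 0.2246]
tool_rot: [-0.003, 0.027, 1.0, -0.0]
force: [-17.4, -0.5, 11.4]
width: -0.0003
finger_force: 8.6
```

That's a hard stop: 7 N more moved it only 0.3 mm. I'll back off and check that the drawer stays.

>>> play_rows --commands "0.3 0 0 0;0.5 0 0 0;1.5 0 0 0;3 0 0 0;3 0 0 0;3 0 -1 0;3 0 -2 0;3 0 -3 0;3 0 -3 0;3 0 -3 0;0 0 0 0;0 0 0 0"

```text
time: 33.7
tcp_pos: [0.4831, 0.0421, 0.346]
tool_rot: [0.002, 0.027, 1.0, 0.0]
force: [0.1, -0.2, -0.2]
width: 0.0
finger_force: 0.0
```

```bash
python3 gap.py
python3 - <<'E'
from h import *
# top view: panel outer-edge position and gap along u at three v's
f=eyes.grab_frame("top");g=f["image"]
for v in(-.15,.15):
    print(v,[(round(u,3),g[tuple(np.round(proj(f,np.array([*D(u,v),.08]))).astype(int)[::-1])].tolist()) for u in np.arange(.11,.145,.003)])
# bystanders moved? compare with first top picture away from the arm
a=cv2.imread("pics/top0.png")[:,:,::-1].astype(int)
for n,(x0,x1,y0,y1) in dict(can=(105,185,185,240),bottle=(475,525,175,220),driver=(460,500,215,310),purple=(390,420,185,220)).items():
    print(n,np.abs(a-g)[y0:y1,x0:x1].mean().round(2))
E
```

```text
t 33.7 tcp [0.4831 0.0421 0.346 ] psi 86.9 tilt [ 0.0041 -0.0001] F [ 0.1 -0.2 -0.2] w 2.915160881645913e-05
0.181 0.06
0.080 [136, 136, 134] 0.084 [139, 139, 137] 0.088 [117, 117, 116] 0.092 [92, 93, 93] 0.096 [82, 81, 84] 0.100 [95, 97, 97] 0.104 [95, 95, 98] 0.108 [93, 95, 94] 0.112 [92, 93, 94] 0.116 [96, 96, 97] 0.120 [90, 93, 94] 0.124 [155, 156, 157] 0.128 [163, 164, 166] 0.132 [151, 156, 164] 0.136 [69, 98, 145] 0.140 [71, 100, 146] 0.144 [72, 100, 143] 0.148 [72, 102, 145] 0.152 [71, 102, 146] 0.156 [74, 103, 148] 
0.16 0.079
0.080 [89, 88, 90] 0.084 [92, 92, 92] 0.088 [87, 87, 88] 0.092 [95, 94, 98] 0.096 [93, 93, 94] 0.100 [93, 95, 98] 0.104 [91, 93, 93] 0.108 [92, 93, 95] 0.112 [94, 94, 95] 0.116 [91, 91, 92] 0.120 [106, 107, 109] 0.124 [193, 195, 194] 0.128 [193, 194, 195] 0.132 [163, 169, 181] 0.136 [84, 123, 187] 0.140 [88, 129, 192] 0.144 [67, 66, 63] 0.148 [69, 69, 70] 0.152 [71, 71, 72] 0.156 [72, 71, 73] 
-0.15 [(np.float64(0.11), [55, 53, 54]), (np.float64(0.113), [56, 55, 56]), (np.float64(0.116), [55, 53, 54]), (np.float64(0.119), [50, 49, 50]), (np.float64(0.122), [122, 118, 120]), (np.float64(0.125), [175, 172, 175]), (np.float64(0.128), [174, 170, 171]), (np.float64(0.131), [138, 144, 158]), (np.float64(0.134), [71, 100, 151]), (np.float64(0.137), [49, 88, 155]), (np.float64(0.14), [53, 94, 161]), (np.float64(0.143), [37, 33, 27])]
0.15 [(np.float64(0.11), [57, 55, 56]), (np.float64(0.113), [58, 56, 57]), (np.float64(0.116), [58, 56, 58]), (np.float64(0.119), [131, 128, 130]), (np.float64(0.122), [172, 169, 171]), (np.float64(0.125), [171, 167, 170]), (np.float64(0.128), [180, 175, 176]), (np.float64(0.131), [131, 138, 160]), (np.float64(0.134), [54, 90, 152]), (np.float64(0.137), [52, 86, 146]), (np.float64(0.14), [44, 55, 82]), (np.float64(0.143), [44, 41, 37])]
can 5.88
bottle 4.84
driver 12.66
purple 4.31
```

Run:
```python
from h import *
g=eyes.grab_frame("top")["image"]; a=cv2.imread("pics/top0.png")[:,:,::-1]
for im in(a,g):
    c=im[215:310,460:500].astype(int); m=(c[...,2]>c[...,0]+60); print(m.sum(),np.argwhere(m).mean(0))
print(arm.close_job())
```

```text
394 [66.92893401 22.08121827]
399 [66.9047619  22.11278195]
the job is handed in; nothing more can be done
None
```

The job is handed in: the five wheels were set flat and well apart, one near each corner and one in the middle, the drawer is shut on its catch, and the bottle, can and screwdriver were not touched. I could not see inside once the drawer was shut; at about half closed, the three wheels still visible had not shifted.

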